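# Find the filter-slot gap of a microscope lamp house with gauge leaves

### The arm

A 6-joint arm with a two-finger parallel gripper is mounted at the origin on the work surface. World frame = base frame: x ahead of the robot, y to its left, z up, the work surface at z = 0. Lengths are in m, angles in degrees, forces in N, time in s.
With the tool pointing down it reaches from about 0.4 to 0.825 m from the base axis. Payload 7 kg.
Tool frame: the origin (TCP) lies at the centre of the arm's flange, where the gripper is bolted on; the fingertips stand 178 mm ahead of it and the grasp point (between the pads) lies 159 mm ahead of it (r.tips_ahead is the z of the fingertips in the tool frame, in m); z points along the fingers, y is the line along which they close (so a half turn about z gives the same grasp; the last joint's range is limited). The gripper opens to 88 mm and grips with 3 to 60 N. Pads are 19 mm wide; open, the fingers measure 130 mm over their backs; the gripper's body (78 mm by 193 mm) begins 47 mm behind the grasp point.
Start: joints at [87.095, 20.546, 0.682, 0, -70.136, -16.507], TCP at [0.224, 0.637, 0.405] pointing down, gripper open.
Joint ranges: [-176.03, 176.03], [-82.01, 121.73], [-58.28, 71.71], [-173.87, 95.51], [-174.79, -0.11], [-173.66, 173.66]. Speed limits (degrees/s): [136.94, 136.94, 172.46, 180, 180, 180].

### API

Orientations are given as [roll, pitch, yaw] about the fixed x, y, z axes, in that order (R = Rz(yaw) Ry(pitch) Rx(roll)).
In Python, from plant import r gives the robot as it stands. The module is installed in compiled form; this text tells all that it offers.
- The arm moves only by the shell command python3 -m pendant 'ROWS' [FORCE]. ROWS is JSON, a list that holds one entry, the list of rows, each a list of 7 numbers: the shift along the tool's x, y, z in m, then the turn, a rotation vector about the tool's x, y, z in degrees, then the gripper command: -1 is shut, 1 is fully open, values between are in proportion. A call has 1 to 5 rows; each row is the pose to reach, as a shift and turn from the pose commanded when the call began, along the tool's axes at that moment; what a row does not reach only later rows make up. A row lasts 1/10 s, in which the tool goes at most 50 mm and 8.59 degrees, less where a joint would pass 70% of its speed; a pose out of reach is approached as far as the arm can. A call with a gripper value outside its range is refused whole. The fingers move at their own pace and stop on an object; FORCE is the grip in N (left out, the last holds). Time passes only in rows, so rows that repeat a pose let the fingers close. It gives the time, the measured TCP pose, the force, the opening and the grip force at its end, in the units of the state.
- r.get_state(): the state, without advancing time (a new reading comes with each control period).
- r.capture(name): name is "scene" or "top" or "wrist"; returns the picture (480x640x3 uint8, red, green, blue); there is no depth.
- r.camera_params(name): a dict with "fx", "fy", "cx", "cy" (pixels), "R" (3x3) and "t" (3): a world point X has camera coordinates R X + t. Camera axes: x right, y down, z forward; pixel columns grow to the right and rows downward; lengths in m; the calibration is good to about 2 mm. The wrist camera is an equidistant fisheye: a pixel r from the principal point sees the ray r / f radians off the axis. A picture is of the moment at which its call begins: read the wrist's pose just before it. camera_params takes no time and is no camera call; for the wrist camera it gives the pose at the moment of the call.
- r.close_job(): hands the job in; it is judged then, once.
The state is a dict: "time_s": time; "joints": joint angles; "qd": joint speeds; "joint_torque": joint torques, N m; "tcp_pos": TCP position; "eef_rot": TCP orientation; "contact_force": force on the tool from outside, world axes, zero at the start; "moment": the same for the moment, N m; "gripper_width": finger opening in m; "gripper_force": force on a finger pad.
Only numpy, scipy, OpenCV 4.12 (cv2) and the standard library are available. Lean on these libraries where they do the work, as an engineer would, in place of code of your own. Each camera call takes 0.05 s, during which the arm holds its last target. There are 200 camera calls.

### The job

Find the gap of the lamp house's filter slot with the three gauge leaves on the rack: push them gently into the slot one at a time, fully home and against the slot's fixed face, starting with the thinnest and going up one thickness at a time, until you come to the first that drags against the sprung pad inside. Hang each leaf that goes in loosely back on the rack, leave thicker leaves than needed hanging there, and leave the first leaf that drags fully home in the slot and let go. Do not force anything and leave the other things on the bench alone.

Things in the scene. Friction and masses are not known exactly. Their poses are not given: they have to be found in the camera images.
- lamp_house: White microscope lamp housing fixed to the bench, 110 (x) x 100 (y) x 95 mm high; a dark round lens barrel sticks 22 mm out of its +x side, cooling fins are on its +y side. Origin on the bench straight below point slot; it reaches x -55 to +55 and y -45 to +55 mm. The filter slot opens in its flat top and runs along its x axis. More than 45 N of force on it is forcing.
- slot (a point): Filter slot mouth: this point is at the level of the top face (95 mm above the bench), mid-length, in the plane of the slot's fixed face; axes as the lamp house. Mouth x -16 to +16, y 0 to +16 mm. The fixed face has a lead-in from y -4 mm at the top to y 0 at 8 mm down; slot 89 mm deep. A leaf in place lies against the fixed face: its middle at x 0, y = half its thickness, its x along the slot.
- slot_rim (a point): Middle of the mouth's +y edge, top level (slot point + 16 mm in y). Under this rim a sprung black pad, 30 mm long, faces the fixed face. The gap between them at rest is unknown: 3.2 to 10.5 mm. Pad: sloping lead-in (30 degrees from vertical) from 9 to 20 mm below the top, then upright to 51 mm below. It yields towards +y by at most 3.5 mm; spring force 3 N at rest, 5 N at 3.5 mm.
- slot_inside (a point): In the fixed face, 35 mm below the top. A leaf thinner than the gap goes in under its own weight; let go part-way, it drops home. The first one thicker than the gap is pinched: about 3 to 15 N to push in, 2 to 8 N to pull up, and let go part-way it stays. One over 3.5 mm thicker than the gap will not go in. One of the three always drags. A leaf held off the fixed face can seem to drag.
- rack: Grey rack fixed to the bench for the three leaves, base 90 x 190 mm, origin at its underside centre. Two rails, 16 mm wide, 190 mm long along its y axis, tops 75 mm above the bench, 32 mm clear between them (x -16 to +16 mm); open below but for posts at both ends (y +-87 to +-95 mm). A leaf hangs with its blade between the rails, shoulders on the rails, its x along the rack's x.
- rack_place0 (a point): A hanging place of the rack: -55 mm along the rack's y axis, midway between the rails, at the height of the rails' tops (75 mm). Each place holds one leaf at the start; which leaf is where changes.
- rack_place1 (a point): A hanging place of the rack: 0 mm along the rack's y axis, midway between the rails, at the height of the rails' tops (75 mm). Each place holds one leaf at the start; which leaf is where changes.
- rack_place2 (a point): A hanging place of the rack: 55 mm along the rack's y axis, midway between the rails, at the height of the rails' tops (75 mm). Each place holds one leaf at the start; which leaf is where changes.
- leaf_thin: Aluminium gauge leaf, thinnest of three, about 65 g. T-shaped: head 44 (x) x 14 (y) x 34 mm high over a centred blade 26 (x) x 5 (y) x 50 mm long; ONE dark groove across the head's top. Origin mid-way at shoulder level (head's underside). Grip from above along x, fingertips just above the shoulders. Home in the slot, the shoulders rest on the lamp house's top.
- leaf_mid: Aluminium gauge leaf, middle of three, about 77 g. T-shaped: head 44 (x) x 14 (y) x 34 mm high over a centred blade 26 (x) x 8 (y) x 50 mm long; TWO dark grooves across the head's top. Origin mid-way at shoulder level (head's underside). Grip from above along x, fingertips just above the shoulders. Home in the slot, the shoulders rest on the lamp house's top.
- leaf_thick: Aluminium gauge leaf, thickest of three, about 89 g. T-shaped: head 44 (x) x 14 (y) x 34 mm high over a centred blade 26 (x) x 11 (y) x 50 mm long; THREE dark grooves across the head's top. Origin mid-way at shoulder level (head's underside). Grip from above along x, fingertips just above the shoulders. Home in the slot, the shoulders rest on the lamp house's top.
- petri_dish: Shallow glass dish, 90 mm across, 16 mm high; not part of the job, leave it alone. Origin: centre of its underside.
- oil_bottle: Small amber bottle, 32 mm across, 70 mm high; not part of the job, leave it alone. Origin: centre of its underside.
- slide_box: Grey slide box, 85 x 100 x 34 mm; not part of the job, leave it alone. Origin: centre of its underside.
- objective: Steel microscope objective standing on end, 24 mm across, 42 mm high; not part of the job, leave it alone. Origin: centre of its underside.
- mug: White mug, 76 mm across, 90 mm high; not part of the job, leave it alone. Origin: centre of its underside.
- tally_counter: Round steel hand counter, 48 mm across, 32 mm high; not part of the job, leave it alone. Origin: centre of its underside.
- mouse: Black computer mouse, 105 x 60 x 27 mm; not part of the job, leave it alone. Origin: centre of its underside.
Not all that is in view belongs to the job. Leave any orange or red look-alike of the leaf_thin alone.

How it is judged:
By the outcome, as a careful person would: the job done as asked, in the order asked, and still so for the second after the job is handed in, with the robot touching nothing.
It also fails if it takes over 72 s, if anything falls off the work surface, if the arm or the gripper's body presses on something with over 40 N, if the wrist force passes 120 N, or if a joint passes its speed limit or range.

## Working session

There is one attempt and no reset: what is moved stays moved. The work goes in short steps, Python scripts to look and compute and a shell command to move; the robot and the scene stay as the last step left them, time stands still between calls to the robot, and variables do not carry over. Pictures are saved under pics/ and viewed, at most 10 in all, crops included, and the job is handed in when it is done.

```bash
mkdir -p pics
cat > h.py <<'E'
from plant import r
import numpy as np, cv2
from scipy.spatial.transform import Rotation as Ro
def ray(cp,u,v,fish=False):
    x=(u-cp['cx'])/cp['fx'];y=(v-cp['cy'])/cp['fy']
    if fish:
        t=np.hypot(x,y);d=np.array([x/t*np.sin(t),y/t*np.sin(t),np.cos(t)]) if t>0 else np.array([0,0,1.])
    else: d=np.array([x,y,1.])
    R=np.array(cp['R']);t=np.array(cp['t'])
    return -R.T@t, R.T@d
def plane(cp,u,v,z,fish=False):
    o,d=ray(cp,u,v,fish);return o+d*(z-o[2])/d[2]
def proj(cp,X):
    c=np.array(cp['R'])@np.array(X)+np.array(cp['t']);return cp['fx']*c[0]/c[2]+cp['cx'],cp['fy']*c[1]/c[2]+cp['cy']
def save(n,im): cv2.imwrite('pics/'+n+'.png',im[:,:,::-1])
E
python3 - <<'E'
from h import *
for n in('scene','top'):
    im=r.capture(n);np.save(n,im);save(n,im)
    cp=r.camera_params(n);print(n,{k:np.round(v,3).tolist() for k,v in cp.items()})
s=r.get_state();print(s['tcp_pos'],s['eef_rot'],s['gripper_width'],s['time_s'])
E
```

```text
scene {'fx': 549.812, 'fy': 549.812, 'cx': 323.721, 'cy': 247.524, 'R': [[0.653, 0.757, -0.012], [0.501, -0.444, -0.743], [-0.568, 0.479, -0.669]], 't': [-0.345, -0.226, 1.602]}
top {'fx': 522.019, 'fy': 522.019, 'cx': 314.356, 'cy': 238.498, 'R': [[0.02, -1.0, 0.01], [-0.987, -0.021, -0.162], [0.162, -0.007, -0.987]], 't': [-0.048, 0.587, 1.127]}
[0.22432525 0.63644889 0.40382384] [ 1.79913401e+02 -1.08483434e-02 -1.94185602e+01] 0.08821405642668081 0.1
```

View pics/top.png

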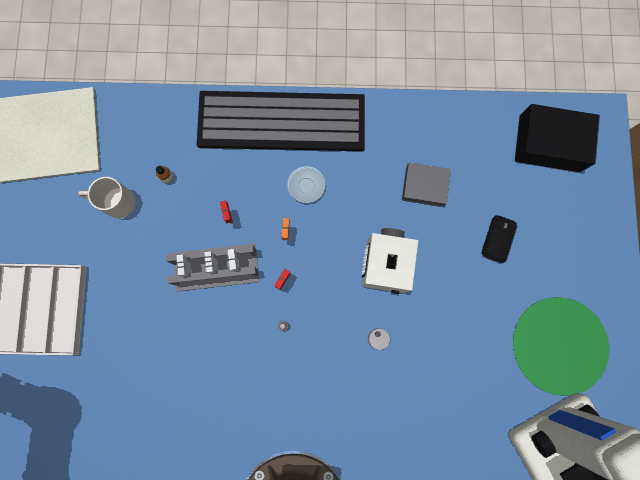

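View pics/scene.png

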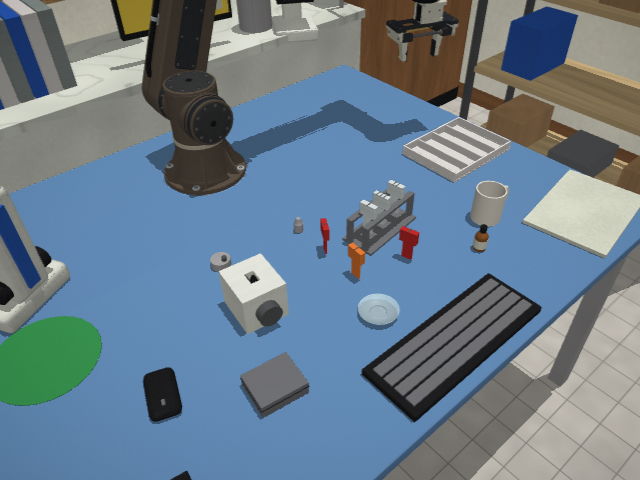

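The top view shows the lamp house around (390,263), with its barrel up (+x) and its fins to the left (+y). The rack is at (215,266) with aluminium leaves at (181,265), (209,262) and (232,260). The leaf look-alikes are red at (227,212), orange at (285,228) and red at (283,279), all to be left alone. I'll check the groove counts in one close crop.

Run:
```python
from h import *
im=np.load('top.npy');cp=r.camera_params('top')
a=cv2.resize(im[235:300,160:270],(800,473),interpolation=cv2.INTER_CUBIC)
save('c1',a)
# house top: white
hsv=cv2.cvtColor(im,cv2.COLOR_RGB2HSV)
m=((hsv[...,1]<40)&(hsv[...,2]>190)).astype(np.uint8)
sub=np.zeros_like(m);sub[215:305,350:430]=m[215:305,350:430]
c=max(cv2.findContours(sub,0,2)[0],key=cv2.contourArea)
rc=cv2.minAreaRect(c);b=cv2.boxPoints(rc);print(rc)
P=np.array([plane(cp,*p,.095) for p in b]);print(P.round(4), np.linalg.norm(P[0]-P[1]),np.linalg.norm(P[1]-P[2]),P.mean(0))
# slot dark hole
d=np.zeros_like(m);d[250:275,380:403]=(hsv[250:275,380:403,2]<100)
c=max(cv2.findContours(d,0,2)[0],key=cv2.contourArea);rc=cv2.minAreaRect(c);print(rc,plane(cp,*rc[0],.095))
Q=np.array([plane(cp,*p,.095) for p in cv2.boxPoints(rc)]);print(Q.round(4))
for p in [(181,265),(209,262),(232,260)]: print(plane(cp,*p,.109).round(4))
```

```text
((391.82965087890625, 261.2494812011719), (46.9293212890625, 51.162864685058594), 7.765166282653809)
[[ 0.4858 -0.1461  0.095 ]
 [ 0.5959 -0.1607  0.095 ]
 [ 0.5841 -0.2614  0.095 ]
 [ 0.4743 -0.2453  0.095 ]] 0.11101427585046132 0.10142551136272772 [ 0.53501588 -0.2033927   0.095     ]
((391.239990234375, 261.3199768066406), (9.050968170166016, 13.859292984008789), 8.130102157592773) [ 0.53439404 -0.20208898  0.095     ]
[[ 0.5207 -0.1903  0.095 ]
 [ 0.5505 -0.1946  0.095 ]
 [ 0.5481 -0.2139  0.095 ]
 [ 0.5184 -0.2095  0.095 ]]
[0.5156 0.2442 0.109 ]
[0.5232 0.1856 0.109 ]
[0.5285 0.1373 0.109 ]
```

View pics/c1.png

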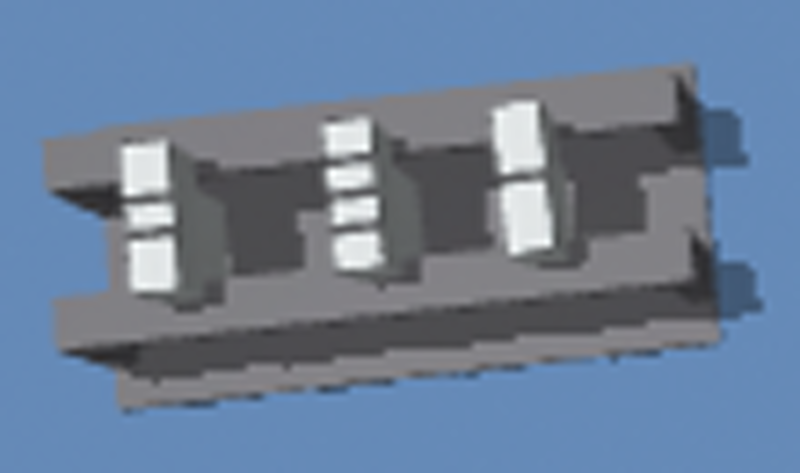

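The crop shows mid (two grooves) on the left at (181,265), thick (three) in the middle at (209,262) and thin (one) on the right at (232,260). The house fit is 111 x 101 mm, which matches the description. That puts the slot at about (0.534,-0.208) with the house yaw near -8°, and the rack yaw near +7°. I'll move over the thin leaf first.

```bash
cat > go.py <<'E'
# usage: go.py x y tip_z yaw -> shift in tool axes, turn about tool
import sys
from h import *
x,y,z,yaw=map(float,sys.argv[1:5]);s=r.get_state()
R=Ro.from_euler('xyz',s['eef_rot'],degrees=True);T=Ro.from_euler('xyz',[180,0,yaw],degrees=True)
p=np.array(s['tcp_pos']);t=np.array([x,y,z+r.tips_ahead])
print('shift',(R.inv().apply(t-p)).round(4),'turn',(R.inv()*T).as_rotvec(degrees=True).round(2),'tip',(p-[0,0,r.tips_ahead]).round(4),'yaw',round(s['eef_rot'][2],2),'t',s['time_s'],'F',np.round(s['contact_force'],2),'w',round(s['gripper_width'],4))
E
python3 go.py .5285 .137 .2 -83
```

```text
shift [0.4529 0.3699 0.0264] turn [ 7.000e-02 -6.000e-02  6.358e+01] tip [0.2243 0.6364 0.2257] yaw -19.42 t 0.1 F [ 0.03 -0.12  0.09] w 0.0882
```

```bash
python3 -m pendant '[[[0.453,0.37,0.026,0,0,63.6,1],[0.453,0.37,0.026,0,0,63.6,1],[0.453,0.37,0.026,0,0,63.6,1],[0.453,0.37,0.026,0,0,63.6,1],[0.453,0.37,0.026,0,0,63.6,1]]]'; python3 go.py .5285 .137 .2 -83
```

```text
time_s: 0.6
tcp_pos: [0.3548, 0.4214, 0.3932]
eef_rot: [180.0, -0.0, -62.7]
contact_force: [1.2, 0.6, 1.1]
gripper_width: 0.0876
gripper_force: 0.0
shift [ 0.3324 -0.024   0.0152] turn [ 2.000e-02 -2.000e-02  2.029e+01] tip [0.3548 0.4214 0.2151] yaw -62.71 t 0.6 F [1.25 0.56 1.08] w 0.0876
```

```bash
python3 -m pendant '[[[0.332,-0.024,0.015,0,0,20.3,1],[0.332,-0.024,0.015,0,0,20.3,1],[0.332,-0.024,0.015,0,0,20.3,1],[0.332,-0.024,0.015,0,0,20.3,1],[0.332,-0.024,0.015,0,0,20.3,1]]]' >/dev/null; python3 -m pendant '[[[0.082,0,0,0,0,0,1],[0.082,0,0,0,0,0,1],[0.082,0,0,0,0,0,1],[0.082,0,0,0,0,0,1]]]' >/dev/null;  python3 go.py .5285 .137 .2 -83
python3 - <<'E'
from h import *
im=r.capture('wrist');np.save('w1',im);save('w1',im)
cp=r.camera_params('wrist');np.save('w1cp',cp,allow_pickle=True);print(cp)
E
```

```text
shift [-0.004  -0.0331  0.0041] turn [0.01 0.01 0.2 ] tip [0.4962 0.1289 0.2041] yaw -82.8 t 1.5 F [ 0.4  -0.23  0.25] w 0.0875
{'fx': 371.64829954431775, 'fy': 371.64829954431775, 'cx': 317.8606551570338, 'cy': 233.58963788051753, 'R': array([[-9.91922543e-01, -1.26844515e-01,  3.72033583e-04],
       [-1.21884298e-01,  9.53937729e-01,  2.74129580e-01],
       [-3.51267303e-02,  2.71869964e-01, -9.61692693e-01]]), 't': array([ 0.50956202, -0.09249634,  0.34975423])}
```

View pics/w1.png

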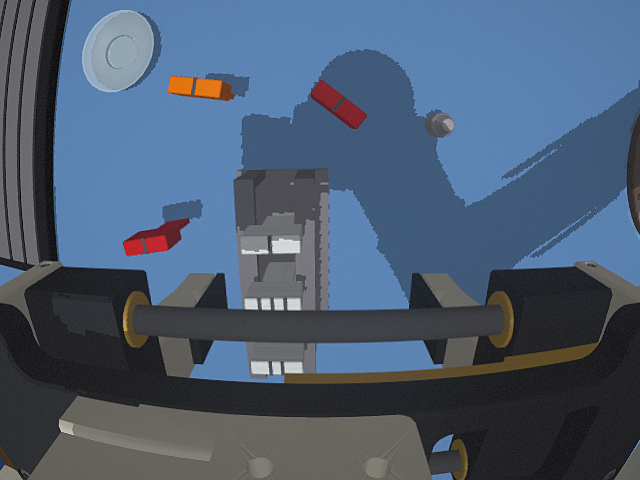

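The wrist view shows the thin leaf (one groove) at (271,243), thick at (273,300), mid at (275,367), and the red and orange look-alikes beside the rack. I'll measure the leaf heads on z=0.109.

```bash
cat > heads.py <<'E'
import sys
from h import *
def heads(im,cp,th=195):
    hsv=cv2.cvtColor(im,cv2.COLOR_RGB2HSV)
    m=((hsv[...,1]<40)&(hsv[...,2]>th)).astype(np.uint8); m[:,:200]=0;m[:,330:]=0;m[:200]=0;m[385:]=0
    m[305:345]=0
    m=cv2.morphologyEx(m,3,np.ones((1,9),np.uint8))
    for c in cv2.findContours(m,0,2)[0]:
        if cv2.contourArea(c)<100: continue
        P=np.array([plane(cp,*p[0],.109,True)[:2] for p in c])
        rc=cv2.minAreaRect((P*1e4).astype(np.float32)); print('px',cv2.boundingRect(c),'rect',np.array(rc[0])/1e4,np.array(rc[1])/10,round(rc[2],1))
if __name__=='__main__':
    heads(np.load('w1.npy'),np.load('w1cp.npy',allow_pickle=True).item())
E
python3 heads.py; python3 -c "
from h import *
print(r.get_state()['tcp_pos']); cp=np.load('w1cp.npy',allow_pickle=True).item()
# rack end rails corners top z .075
for p in [(236,182),(328,172),(241,254),(301,252)]: print(p,plane(cp,*p,.075,True).round(4),plane(cp,*p,.109,True).round(4))"
```

```text
px (251, 362, 51, 12) rect [0.51708896 0.24852783] [42.34122925 11.70335007] 9.7
px (245, 299, 55, 6) rect [0.52518779 0.18682427] [41.76594543  4.29646912] 8.3
px (242, 239, 58, 15) rect [0.53012852 0.14274364] [42.0876709  10.15257492] 9.1
[0.49616771 0.12963509 0.3822363 ]
(236, 182) [0.5654 0.105  0.075 ] [0.5584 0.0994 0.109 ]
(328, 172) [0.4945 0.0887 0.075 ] [0.4959 0.085  0.109 ]
(241, 254) [0.5568 0.1643 0.075 ] [0.5509 0.1516 0.109 ]
(301, 252) [0.5076 0.156  0.075 ] [0.5075 0.1443 0.109 ]
```

Run:
```python
from h import *
im=np.load('w1.npy');save('c2',cv2.resize(im[165:385,225:340],None,fx=2.7,fy=2.7,interpolation=cv2.INTER_NEAREST))
print(im[225:260:1,255].mean(1).astype(int),im[225:260,285].mean(1).astype(int))
```

```text
[107 111 109 111 107 109 110 108 115 108 101 129 140 136 138 138 141 140
 137 136 138 141 140 138 138 132 133 228 202 135 117 122 125 125 125] [112 109 107 109 108 109 107 112 110  99 122 132 138 131 163 225 217 214
 212 211 211 214 216 214 214 216 218 220 132  80  76  81  78  81  77]
```

View pics/c2.png

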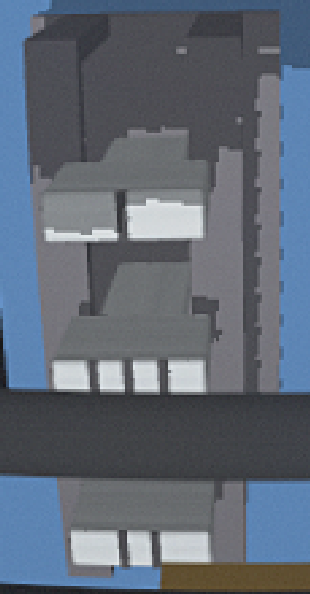

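```bash
python3 - <<'E'
from h import *
cp=np.load('w1cp.npy',allow_pickle=True).item()
def q(L,z=.109):
    P=np.array([plane(cp,225+a/2.7,165+b/2.7,z,True)[:2] for a,b in L]);print(P.round(4).tolist(),P.mean(0).round(4),np.degrees(np.arctan2(*(P[0]-P[1]+P[2]-P[3])[::-1])))
q([(44,194),(204,187),(45,242),(207,238)])
q([(70,530),(210,530),(72,568),(212,565)])
q([(52,361),(206,361),(52,393),(207,393)])
E
python3 go.py .5285 .137 .2 -83
```

```text
[[0.5515, 0.1386], [0.5093, 0.1312], [0.5503, 0.152], [0.5069, 0.1451]] [0.5295 0.1417] 9.453635431754105
[[0.5384, 0.2455], [0.4957, 0.2387], [0.5371, 0.2606], [0.4936, 0.2522]] [0.5162 0.2493] 9.941034648800132
[[0.5463, 0.1875], [0.5031, 0.1813], [0.5458, 0.1978], [0.5017, 0.1913]] [0.5243 0.1895] 8.267176049751825
shift [-0.0032 -0.033   0.0041] turn [0.   0.   0.28] tip [0.4962 0.1296 0.2041] yaw -82.72 t 1.55 F [0.38 0.65 1.49] w 0.0876
```

```bash
python3 go.py .5293 .141 .125 -81.5;python3 go.py .5293 .141 .079 -81.5
```

```text
shift [-0.0071 -0.0343  0.0791] turn [ 0.    0.   -1.22] tip [0.4962 0.1296 0.2041] yaw -82.72 t 1.55 F [0.38 0.65 1.49] w 0.0876
shift [-0.0071 -0.0343  0.1251] turn [ 0.    0.   -1.22] tip [0.4962 0.1296 0.2041] yaw -82.72 t 1.55 F [0.38 0.65 1.49] w 0.0876
```

```bash
python3 -m pendant '[[[-0.007,-0.034,0.04,0,0,-1.2,1],[-0.007,-0.034,0.07,0,0,-1.2,1],[-0.007,-0.034,0.105,0,0,-1.2,1],[-0.007,-0.034,0.125,0,0,-1.2,1],[-0.007,-0.034,0.125,0,0,-1.2,1]]]'; python3 go.py .5293 .141 .079 -81.5
```

```text
time_s: 2.05
tcp_pos: [0.5278, 0.1416, 0.2541]
eef_rot: [179.7, -0.1, -81.4]
contact_force: [-0.6, 0.5, 0.0]
gripper_width: 0.0876
gripper_force: 0.0
shift [ 0.0008 -0.0013 -0.003 ] turn [ 0.33 -0.13  0.09] tip [0.5278 0.1416 0.076 ] yaw -81.41 t 2.05 F [-0.61  0.5   0.03] w 0.0876
```

```bash
python3 -m pendant '[[[0,-0.001,-0.003,0,0,0,-1],[0,-0.001,-0.003,0,0,0,-1],[0,-0.001,-0.003,0,0,0,-1],[0,-0.001,-0.003,0,0,0,-1],[0,-0.001,-0.003,0,0,0,-1]]]' 15; python3 -m pendant '[[[0,0,0,0,0,0,-1],[0,0,0,0,0,0,-1],[0,0,0,0,0,0,-1]]]' 15;python3 go.py .5293 .141 .079 -81.5
```

```text
time_s: 2.55
tcp_pos: [0.53, 0.141, 0.261]
eef_rot: [-179.9, 0.0, -81.5]
contact_force: [0.1, -0.2, -0.7]
gripper_width: 0.0532
gripper_force: 0.0
time_s: 2.85
tcp_pos: [0.53, 0.141, 0.2606]
eef_rot: [-180.0, 0.0, -81.5]
contact_force: [-2.3, 0.3, 3.9]
gripper_width: 0.0438
gripper_force: 15.0
shift [-0.0001  0.0007  0.0035] turn [-0.01  0.    0.01] tip [0.53   0.141  0.0825] yaw -81.49 t 2.85 F [-2.26  0.29  3.94] w 0.0438
```

```bash
python3 -m pendant '[[[0,0,-0.04,0,0,0,-1],[0,0,-0.08,0,0,0,-1],[0,0,-0.12,0,0,0,-1],[0,0,-0.12,0,0,0,-1]]]'; python3 go.py .532 -.14 .2 -98
```

```text
time_s: 3.25
tcp_pos: [0.5313, 0.1415, 0.3861]
eef_rot: [-179.5, 0.2, -81.4]
contact_force: [0.3, -0.2, -0.6]
gripper_width: 0.044
gripper_force: 15.0
shift [0.2785 0.0413 0.0069] turn [-0.49  0.22 16.57] tip [0.5313 0.1415 0.208 ] yaw -81.43 t 3.25 F [ 0.32 -0.25 -0.55] w 0.044
```

```bash
python3 -m pendant '[[[0.278,0.041,0.003,0,0,16.5,-1],[0.278,0.041,0.003,0,0,16.5,-1],[0.278,0.041,0.003,0,0,16.5,-1],[0.278,0.041,0.003,0,0,16.5,-1],[0.278,0.041,0.003,0,0,16.5,-1]]]' >/dev/null; python3 -m pendant '[[[0.035,0,0,0,0,0,-1],[0.035,0,0,0,0,0,-1],[0.035,0,0,0,0,0,-1]]]';  python3 go.py .534 -.205 .2 -98
python3 - <<'E'
from h import *
cp=r.camera_params('wrist');im=r.capture('wrist');np.save('w2',im);save('w2',im)
np.save('w2cp',cp,allow_pickle=True);print(cp['R'],cp['t'])
E
```

```text
time_s: 4.05
tcp_pos: [0.5253, -0.1445, 0.3769]
eef_rot: [179.9, 0.0, -98.1]
contact_force: [-0.1, 0.1, 0.4]
gripper_width: 0.0441
gripper_force: 15.0
shift [ 0.0587 -0.0171 -0.0012] turn [ 0.06  0.   -0.12] tip [ 0.5253 -0.1445  0.1988] yaw -98.12 t 4.05 F [-0.06  0.06  0.36] w 0.0441
[[-0.98999245  0.14111033  0.00168312]
 [ 0.13616947  0.95206136  0.27392891]
 [ 0.03705176  0.27141674 -0.96174847]] [0.54060806 0.03805128 0.38213374]
```

View pics/w2.png

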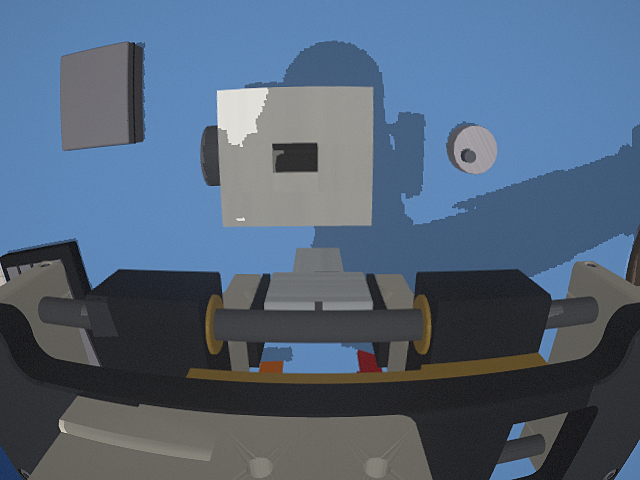

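The slot mouth spans (273,143) to (317,172) in the house top, whose corners are (218,90), (373,87), (372,224) and (223,227). The held leaf's blade tip is at (297..341,248) and its head spans rows 272-302. I'll refine the edges next.

```bash
cat > slot.py <<'E'
from h import *
im=np.load('w2.npy');cp=np.load('w2cp.npy',allow_pickle=True).item()
hsv=cv2.cvtColor(im,cv2.COLOR_RGB2HSV);g=im.mean(2)
m=((hsv[...,1]<60)&(g>120)).astype(np.uint8);m[:80]=0;m[235:]=0;m[:,:215]=0;m[:,380:]=0
c=max(cv2.findContours(m,0,2)[0],key=cv2.contourArea);e=c[:,0,:]
P=np.array([plane(cp,*p,.095,True)[:2] for p in e]);rc=cv2.minAreaRect((P*1e4).astype(np.float32));print('house',np.array(rc[0])/1e4,np.array(rc[1])/10,rc[2])
d=np.zeros_like(m);d[130:185,262:330]=g[130:185,262:330]<115
c=max(cv2.findContours(d,0,2)[0],key=cv2.contourArea)
P=np.array([plane(cp,*p[0],.095,True)[:2] for p in c]);rc=cv2.minAreaRect((P*1e4).astype(np.float32));print('slot',np.array(rc[0])/1e4,np.array(rc[1])/10,rc[2],cv2.boundingRect(c))
print(g[135:180,285].astype(int),g[135:180,305].astype(int),g[240:310,318].astype(int),g[240:310,300].astype(int));print(g[258,285:355].astype(int))
p,q=plane(cp,297,248,.1413,True),plane(cp,341,248,.1413,True);print(p,q,(p+q)/2)
p,q=plane(cp,272,273,.1913,True),plane(cp,365,273,.1913,True);print(p,q,(p+q)/2)
E
python3 slot.py
```

```text
house [ 0.53423247 -0.20037864] [ 99.88013306 109.9979248 ] 82.25164031982422
slot [ 0.53430137 -0.19971238] [20.60836182 31.71308899] 81.32354736328125 (272, 143, 46, 30)
[146 148 148 147 150 150 149 144 102  35  37  43  41  44  47  48  44  46
  44  44  43  52  46  46  49  48  41  43  47  46  46  50  42  46  46  42
  67 115 147 149 150 149 150 148 147] [148 146 150 149 149 148 157 121  66  39  47  48  44  46  45  50  48  48
  49  47  51  50  47  51  48  44  50  48  50  47  47  47  47  51  46  46
  74 128 157 149 148 150 149 148 149] [ 96  99  94  99  98  97  97 103 112 114 113 117 114 117 116 116 117 115
 116 115 118 115 115 114 116 116 116 118 118 116 119  99 109 114 110 107
 111 114 115 113 108 109 110 110 112 109 107 111 111 109 114 110 113 114
 114 117 115 109 108 111 114  87  62  61  64  64  66  64  64  60] [142 139 138 139 139 144 140 135 118 113 114 118 116 115 114 112 114 114
 112 114 116 114 117 114 115 117 115 112 118 113 114 117 115 112 111 109
 110 115 113 114 110 111 109 110 112 110 110 110 112 112 114 112 113 116
 113 118 115 110 108 113 108 112 127 133 136 137 139 139 143 137]
[141 143 139 141 140 141 140 140 143 137 116 115 115 115 116 112 116 115
 114 114 117 114 114 115 115 115 118 115 115 115 116 116 118 116 115 115
 115 116 112 113 111 112 109 113 113 115 114 112 113 112 113 114 115 112
 116 114 102  94  96  98  95  93  96  97  92  95  95  93  94  96]
[ 0.53799533 -0.14835496  0.1413    ] [ 0.51147242 -0.14455731  0.1413    ] [ 0.52473388 -0.14645613  0.1413    ]
[ 0.54677349 -0.1533445   0.1913    ] [ 0.50257438 -0.14700786  0.1913    ] [ 0.52467394 -0.15017618  0.1913    ]
```

```bash
python3 -m pendant '[[[0.0557,-0.0169,0,0,0,0,-1],[0.0557,-0.0169,0,0,0,0,-1],[0.0557,-0.0169,0.03,0,0,0,-1],[0.0557,-0.0169,0.042,0,0,0,-1],[0.0557,-0.0169,0.042,0,0,0,-1]]]';python3 -m pendant '[[[0,0,0.006,0,0,0,-1],[0,0,0.010,0,0,0,-1],[0,0,0.014,0,0,0,-1],[0,0,0.014,0,0,0,-1]]]';python3 go.py .534 -.205 .2 -98
python3 - <<'E'
from h import *
cp=r.camera_params('scene');a=r.capture('scene')[200:340,170:350]
b=r.capture('wrist')[180:310,230:410]
save('c3',np.vstack([cv2.resize(a,None,fx=2.2,fy=2.2),cv2.resize(b,None,fx=2.2,fy=2.2)]))
E
```

```text
time_s: 4.6
tcp_pos: [0.5341, -0.2001, 0.3335]
eef_rot: [179.7, -0.0, -97.9]
contact_force: [-0.9, 0.3, -0.6]
gripper_width: 0.0438
gripper_force: 15.0
time_s: 5.0
tcp_pos: [0.5346, -0.201, 0.3215]
eef_rot: [180.0, 0.0, -98.0]
contact_force: [0.2, -0.2, -1.0]
gripper_width: 0.044
gripper_force: 15.0
shift [ 0.0041  0.     -0.0566] turn [0.01 0.   0.03] tip [ 0.5346 -0.201   0.1434] yaw -97.97 t 5.0 F [ 0.18 -0.17 -0.97] w 0.044
```

View pics/c3.png

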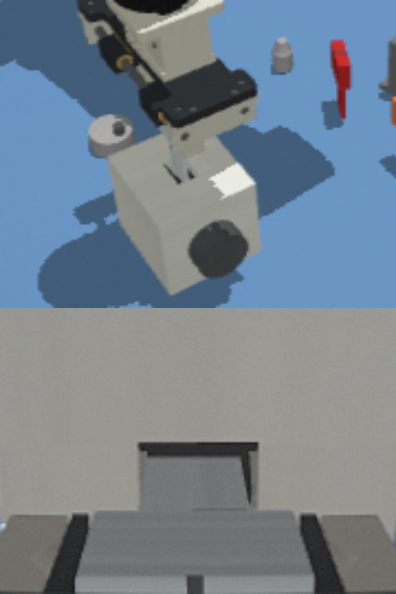

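The scene crop shows the blade entering the slot. In the wrist crop the blade spans 140-250 in a mouth spanning 138-258, so it sits about 1 mm to +x. I'll feel for the fixed face.

```bash
P="grep -E tcp|contact"; python3 -m pendant '[[[0.0005,0.001,0,0,0,0,-1],[0.001,0.001,0,0,0,0,-1],[0.001,0.001,0,0,0,0,-1]]]'|grep -E "tcp|contact";python3 -m pendant '[[[0.0005,0,0,0,0,0,-1],[0.0005,0,0,0,0,0,-1]]]'|grep -E "tcp|contact";python3 -m pendant '[[[0.0005,0,0,0,0,0,-1],[0.0005,0,0,0,0,0,-1]]]'|grep -E "tcp|contact"; python3 -m pendant '[[[0.0005,0,0,0,0,0,-1],[0.0005,0,0,0,0,0,-1]]]'|grep -E "tcp|contact"
```

```text
tcp_pos: [0.5335, -0.2021, 0.3218]
contact_force: [0.6, -0.1, -1.0]
tcp_pos: [0.5335, -0.2025, 0.3217]
contact_force: [0.3, 0.2, -1.7]
tcp_pos: [0.5334, -0.203, 0.3216]
contact_force: [-0.4, 1.6, -0.1]
tcp_pos: [0.5334, -0.2033, 0.3217]
contact_force: [0.6, 2.4, 0.7]
```

```bash
for i in 1; do python3 -m pendant '[[[0,0,0.003,0,0,0,-1],[0,0,0.006,0,0,0,-1],[0,0,0.008,0,0,0,-1],[0,0,0.008,0,0,0,-1]]]'|grep -E "tcp|contact";python3 -m pendant '[[[0,0,0.003,0,0,0,-1],[0,0,0.006,0,0,0,-1],[0,0,0.006,0,0,0,-1]]]'|grep -E "tcp|contact"; done
```

```text
tcp_pos: [0.5333, -0.2033, 0.3131]
contact_force: [1.5, 1.5, -2.1]
tcp_pos: [0.5335, -0.2034, 0.3074]
contact_force: [1.6, 1.9, -1.4]
```

```bash
python3 -m pendant '[[[0,0,0.003,0,0,0,-1],[0,0,0.006,0,0,0,-1],[0,0,0.009,0,0,0,-1],[0,0,0.009,0,0,0,-1]]]'|grep -E "tcp|contact";python3 -m pendant '[[[0,0,0.003,0,0,0,-1],[0,0,0.006,0,0,0,-1],[0,0,0.009,0,0,0,-1],[0,0,0.009,0,0,0,-1]]]'|grep -E "tcp|contact"
```

```text
tcp_pos: [0.5333, -0.2034, 0.2981]
contact_force: [2.8, 2.3, -1.6]
tcp_pos: [0.5334, -0.2033, 0.2891]
contact_force: [2.5, 3.0, -0.5]
```

```bash
python3 -m pendant '[[[0,-0.0007,0.003,0,0,0,-1],[0,-0.0007,0.006,0,0,0,-1],[0,-0.0007,0.007,0,0,0,-1],[0,-0.0007,0.007,0,0,0,-1]]]'|grep -E "tcp|contact";python3 -m pendant '[[[0,0,0.001,0,0,0,-1],[0,0,0.001,0,0,0,-1]]]'|grep -E "tcp|contact"
```

```text
tcp_pos: [0.5342, -0.2034, 0.2826]
contact_force: [1.7, 6.6, 2.2]
tcp_pos: [0.5342, -0.2034, 0.2818]
contact_force: [0.3, 5.2, 3.0]
```

```bash
python3 -m pendant '[[[-0.0005,0,0.001,0,0,0,-1],[-0.0005,0,0.001,0,0,0,-1]]]'|grep -E "tcp|contact";python3 -m pendant '[[[0,0,0,0,0,0,-0.5],[0,0,0,0,0,0,0.2],[0,0,0,0,0,0,0.2],[0,0,0,0,0,0,0.2]]]'
python3 - <<'E'
from h import *
cp=r.camera_params('wrist');im=r.capture('wrist');np.save('w3',im);np.save('w3cp',cp,allow_pickle=True)
a=r.capture('scene')[200:340,170:350]
save('c4',np.vstack([cv2.resize(a,None,fx=2.2,fy=2.2),cv2.resize(im[180:310,230:410],None,fx=2.2,fy=2.2)]))
E
```

```text
tcp_pos: [0.5342, -0.2032, 0.2809]
contact_force: [0.0, 3.5, 4.2]
time_s: 8.7
tcp_pos: [0.5337, -0.2033, 0.2801]
eef_rot: [179.9, -0.0, -98.0]
contact_force: [0.5, 0.1, 0.5]
gripper_width: 0.0522
gripper_force: 0.0
```

View pics/c4.png

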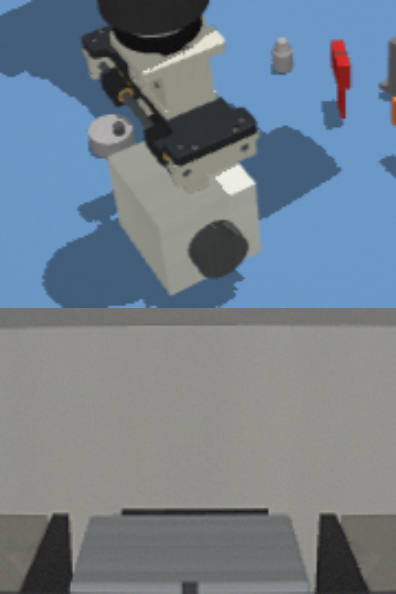

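Run:
```python
from h import *
im=np.load('w3.npy');cp=np.load('w3cp.npy',allow_pickle=True).item();g=im.mean(2)
for u in (295,315,335): print(u,g[265:282,u].astype(int))
S=np.array([.5335,-.2055]);yh=np.array([.139,.990]);xh=np.array([.99,-.139])
f=lambda p:(round((p-S)@xh*1e3,2),round((p-S)@yh*1e3,2))
for v in (270.5,271,271.5,272,272.5,273,273.5,274,274.5,275,275.5): print(v,f(plane(cp,315,v,.095,True)[:2]))
print(g[272,278:360].astype(int))
print([f(plane(cp,u,272,.095,True)[:2]) for u in(286,351)])
print(g[276,260:290].astype(int),g[276,345:380].astype(int),[f(plane(cp,u,276,.0955,True)[:2]) for u in(270,363)])
```

```text
295 [139 142 141 142 144 152  86  45  36  91 117 112 108 108 113 112 110]
315 [143 141 140 144 143 154  83  32  41  87 117 111 110 109 110 114 115]
335 [143 145 144 145 146 156  78  33  54  94 117 111 109 110 111 116 111]
270.5 (np.float64(1.66), np.float64(-5.18))
271 (np.float64(1.66), np.float64(-4.92))
271.5 (np.float64(1.66), np.float64(-4.67))
272 (np.float64(1.66), np.float64(-4.41))
272.5 (np.float64(1.66), np.float64(-4.15))
273 (np.float64(1.66), np.float64(-3.89))
273.5 (np.float64(1.66), np.float64(-3.64))
274 (np.float64(1.66), np.float64(-3.38))
274.5 (np.float64(1.67), np.float64(-3.12))
275 (np.float64(1.67), np.float64(-2.86))
275.5 (np.float64(1.67), np.float64(-2.61))
[141 144 144 144 145 148 137  85  39  43  43  43  45  43  41  48  40  45
  40  45  42  48  45  48  46  47  41  35  36  29  35  34  35  36  33  34
  38  32  34  34  34  34  38  30  33  35  33  33  31  32  31  28  30  33
  33  34  32  33  33  26  29  30  32  31  34  31  34  32  28  30  31  31
  26  36 155 151 146 148 148 148 148 146]
[(np.float64(15.49), np.float64(-4.37)), (np.float64(-15.51), np.float64(-4.34))]
[ 29 103 142 144 144 143 148 143 143 150 121 109 103 112 107 110 107 108
 108 108 110 109 110 107 106 111 108 111 110 110] [110 107 105 111 107 110 107 107 107 109 110 109 111 107 109 107 104 122
 141 144 142 143 140 143 143 144 144 144 147 140  76  36  44  47  43] [(np.float64(23.21), np.float64(-2.45)), (np.float64(-21.3), np.float64(-2.43))]
```

```bash
cat > slit.py <<'E'
from h import *
im=r.capture('wrist');g=im.mean(2)
for u in (300,330): print(u,g[262:284,u].astype(int))
E
python3 -m pendant '[[[0,0,0,0,0,0,-1],[0,0,0,0,0,0,-1],[0,0,0,0,0,0,-1]]]' 12|grep -E "tcp|contact|grip"; python3 -m pendant '[[[0.0005,0,0,0,0,0,-1],[0.0005,0,0,0,0,0,-1]]]'|grep -E "tcp|contact";python3 -m pendant '[[[0.0005,0,0,0,0,0,-1],[0.0005,0,0,0,0,0,-1]]]'|grep -E "tcp|contact";python3 slit.py
```

```text
tcp_pos: [0.534, -0.2031, 0.2806]
contact_force: [-0.1, -1.1, 0.4]
gripper_width: 0.0442
gripper_force: 12.0
tcp_pos: [0.534, -0.2034, 0.2806]
contact_force: [0.6, 2.0, -0.3]
tcp_pos: [0.534, -0.2037, 0.2806]
contact_force: [0.7, 4.9, 0.7]
300 [145 147 144 144 146 146 142 147 157  76  31  77 107 117 109 110 113 114
 114 114 109 110]
330 [147 144 142 144 143 143 146 146 159  79  24 105 127 113 110 110 112 114
 114 110 113 110]
```

```bash
python3 -m pendant '[[[-0.0005,0,-0.004,0,0,0,-1],[-0.0007,0,-0.010,0,0,0,-1],[-0.0007,0,-0.014,0,0,0,-1]]]'|grep -E "tcp|contact"; python3 -m pendant '[[[0,0,-0.01,0,0,0,-1],[0,0,-0.02,0,0,0,-1]]]'|grep -E "tcp|contact";python3 -m pendant '[[[0,0,-0.02,0,0,0,-1],[0,0,-0.05,0,0,0,-1],[0,0,-0.085,0,0,0,-1],[0,0,-0.085,0,0,0,-1]]]'|grep -E "tcp|contact"; python3 go.py .530 .141 .2 -81.5
```

```text
tcp_pos: [0.534, -0.2035, 0.2951]
contact_force: [-0.2, 2.3, -2.2]
tcp_pos: [0.534, -0.2035, 0.3156]
contact_force: [0.3, 1.3, -1.5]
tcp_pos: [0.5352, -0.2041, 0.4064]
contact_force: [0.1, -0.5, -0.9]
shift [-0.3411  0.0531  0.0273] turn [ -0.56  -0.16 -16.44] tip [ 0.5352 -0.2041  0.2283] yaw -97.94 t 10.45 F [ 0.14 -0.51 -0.9 ] w 0.044
```

```bash
R='[-0.341,0.053,0.02,0,0,-16.4,-1]'; python3 -m pendant '[[[-0.341,0.053,0.02,0,0,-16.4,-1],[-0.341,0.053,0.02,0,0,-16.4,-1],[-0.341,0.053,0.02,0,0,-16.4,-1],[-0.341,0.053,0.02,0,0,-16.4,-1],[-0.341,0.053,0.02,0,0,-16.4,-1]]]' >/dev/null; python3 go.py .530 .141 .2 -81.5
```

```text
shift [-0.0922 -0.0136  0.0083] turn [-0.12 -0.01 -0.09] tip [0.53   0.0478 0.2083] yaw -81.59 t 10.95 F [ 0.41 -0.21 -1.16] w 0.0439
```

```bash
python3 -m pendant '[[[-0.092,-0.0136,0.008,0,0,0,-1],[-0.092,-0.0136,0.008,0,0,0,-1],[-0.092,-0.0136,0.008,0,0,0,-1],[-0.092,-0.0136,0.008,0,0,0,-1]]]' >/dev/null; python3 go.py .530 .141 .0825 -81.5
```

```text
shift [-0.001   0.0002  0.1171] turn [-0.03 -0.02  0.05] tip [0.5303 0.1401 0.1996] yaw -81.45 t 11.35 F [-0.16  0.32 -0.62] w 0.0438
```

```bash
python3 -m pendant '[[[-0.001,0,0.04,0,0,0,-1],[-0.001,0,0.075,0,0,0,-1],[-0.001,0,0.100,0,0,0,-1],[-0.001,0,0.112,0,0,0,-1],[-0.001,0,0.112,0,0,0,-1]]]' |grep -E "tcp|contact"; python3 -m pendant '[[[0,0,0.004,0,0,0,-1],[0,0,0.005,0,0,0,-1],[0,0,0.005,0,0,0,-1]]]'|grep -E "tcp|contact"
```

```text
tcp_pos: [0.5301, 0.139, 0.2643]
contact_force: [0.0, -0.4, 0.0]
tcp_pos: [0.5305, 0.1402, 0.2611]
contact_force: [0.1, 0.2, -0.4]
```

```bash
python3 -m pendant '[[[0,0,0,0,0,0,1],[0,0,0,0,0,0,1],[0,0,0,0,0,0,1],[0,0,0,0,0,0,1],[0,0,0,0,0,0,1]]]' |grep -E "tcp|contact|width"; python3 -m pendant '[[[0,0,-0.03,0,0,0,1],[0,0,-0.07,0,0,0,1],[-0.05,-0.001,-0.07,0,0,0,1],[-0.1093,-0.0025,-0.07,0,0,0,1],[-0.1093,-0.0025,-0.07,0,0,0,1]]]'|grep -E "tcp|contact"; python3 go.py .5165 .249 .081 -81.5
```

```text
tcp_pos: [0.5302, 0.1402, 0.2602]
contact_force: [0.5, 0.2, -0.2]
gripper_width: 0.078
tcp_pos: [0.5164, 0.2523, 0.3307]
contact_force: [-1.0, -0.8, -0.1]
shift [0.0034 0.0005 0.0716] turn [-0.1   0.07  0.06] tip [0.5164 0.2523 0.1526] yaw -81.44 t 13.15 F [-0.96 -0.81 -0.12] w 0.0876
```

```bash
python3 -m pendant '[[[0.001,0,0.03,0,0,0,1],[0.001,0,0.055,0,0,0,1],[0.001,0,0.0705,0,0,0,1],[0.001,0,0.0705,0,0,0,1]]]' |grep -E "tcp|contact";python3 go.py .5165 .249 .081 -81.5
```

```text
tcp_pos: [0.516, 0.247, 0.2572]
contact_force: [0.1, -0.3, 0.4]
shift [-0.0019 -0.0008 -0.0019] turn [ 0.23 -0.14 -0.1 ] tip [0.516  0.247  0.0791] yaw -81.6 t 13.55 F [ 0.08 -0.32  0.37] w 0.0877
```

```bash
python3 -m pendant '[[[-0.0015,0,-0.002,0,0,0,-1],[-0.0015,0,-0.002,0,0,0,-1],[-0.0015,0,-0.002,0,0,0,-1],[-0.0015,0,-0.002,0,0,0,-1],[-0.0015,0,-0.002,0,0,0,-1]]]' 15 >/dev/null; python3 -m pendant '[[[0,0,0,0,0,0,-1],[0,0,0,0,0,0,-1],[0,0,0,0,0,0,-1]]]' 15;python3 go.py .532 -.14 .2 -98
```

```text
time_s: 14.35
tcp_pos: [0.5166, 0.2492, 0.2619]
eef_rot: [-180.0, -0.0, -81.6]
contact_force: [-1.4, -0.3, 1.7]
gripper_width: 0.0438
gripper_force: 15.0
shift [ 0.3872  0.0417 -0.1162] turn [-1.000e-02  0.000e+00  1.642e+01] tip [0.5166 0.2492 0.0838] yaw -81.58 t 14.35 F [-1.42 -0.32  1.74] w 0.0438
```

```bash
python3 -m pendant '[[[0,0,-0.04,0,0,0,-1],[0,0,-0.08,0,0,0,-1],[0,0,-0.118,0,0,0,-1],[0.05,0.005,-0.118,0,0,4,-1]]]' >/dev/null;python3 go.py .532 -.145 .2 -98
```

```text
shift [0.3476 0.0172 0.0053] turn [-0.49  0.31 12.68] tip [0.5207 0.2028 0.207 ] yaw -85.32 t 14.75 F [ 1.   -2.1  -0.72] w 0.0441
```

```bash
python3 -m pendant '[[[0.347,0.017,0,0,0,12.5,-1],[0.347,0.017,0,0,0,12.5,-1],[0.347,0.017,0,0,0,12.5,-1],[0.347,0.017,0,0,0,12.5,-1],[0.347,0.017,0,0,0,12.5,-1]]]' >/dev/null;python3 go.py .532 -.145 .2 -98
```

```text
shift [ 0.0906 -0.0194  0.0016] turn [-0.01  0.01 -0.06] tip [ 0.5255 -0.0526  0.2016] yaw -98.06 t 15.25 F [ 0.99 -0.45 -0.04] w 0.044
```

```bash
python3 -m pendant '[[[0.09,-0.0194,0.0015,0,0,0,-1],[0.09,-0.0194,0.0015,0,0,0,-1],[0.09,-0.0194,0.0015,0,0,0,-1],[0.09,-0.0194,0.0015,0,0,0,-1],[0.09,-0.0194,0.0015,0,0,0,-1]]]' >/dev/null;python3 go.py .532 -.145 .2 -98
python3 - <<'E'
from h import *
cp=r.camera_params('wrist');im=r.capture('wrist');np.save('w2',im);save('w5',im)
np.save('w2cp',cp,allow_pickle=True)
g=im.mean(2)
print(g[258,280:360].astype(int));print(g[235:305,305].astype(int))
E
```

```text
shift [ 0.0029  0.     -0.0002] turn [ 0.02  0.01 -0.08] tip [ 0.5324 -0.1421  0.1998] yaw -98.08 t 15.75 F [ 0.29  0.84 -1.62] w 0.0438
[140 138 141 138 141 139 139 137 139 137 139 140 139 143 135 109 115 117
 116 116 116 115 117 117 113 114 114 117 113 114 118 116 115 116 114 116
 115 117 115 115 115 113 115 112 110 108 110 111 112 113 112 113 114 112
 116 114 113 115 111 116 115 114 102  95  94  96  97  95  94  95  96  95
  96  95  95  98  95  97  95  96]
[141 139 142 139 142 139 142 140 143 122 110 114 115 117 115 115 113 113
 115 114 112 113 114 114 114 117 115 119 112 116 113 116 118 116 117 116
 114 111 109 111 112 116 114 113 107 109 111 112 111 110 112 113 111 114
 112 112 115 113 116 113 107 109 111 108  63  59  62  64  63  65]
```

```bash
sed -i '/^print(g\[135/,$d' slot.py
cat >> slot.py <<'E'
import sys
v,z=map(float,sys.argv[1:3])
p=plane(cp,319.3,v,z,True)[:2];S=np.array([.5335,-.2055]);yh=np.array([.139,.990]);xh=np.array([.99,-.139])
print('blade face',p,'local mm x,y',(p-S)@xh*1e3,(p-S)@yh*1e3)
E
python3 slot.py 244.3 .141; python3 go.py .532 -.145 .2 -98
```

```text
house [ 0.53477354 -0.20030021] [100.18776855 108.80500488] 82.39400482177734
slot [ 0.53429863 -0.19974369] [20.60751343 31.56373901] 81.56157684326172 (282, 138, 46, 30)
blade face [ 0.5315589  -0.14596125] local mm x,y -10.197573748461537 58.673551891476464
shift [ 0.0033  0.0001 -0.    ] turn [ 0.01  0.01 -0.03] tip [ 0.5325 -0.1417  0.2   ] yaw -98.03 t 15.8 F [-0.42  0.04 -1.02] w 0.044
```

```bash
python3 -m pendant '[[[0.0572,-0.01,0,0,0,0,-1],[0.0572,-0.01,0,0,0,0,-1],[0.0572,-0.01,0.03,0,0,0,-1],[0.0572,-0.01,0.042,0,0,0,-1],[0.0572,-0.01,0.042,0,0,0,-1]]]'|grep -E "tcp|contact";python3 -m pendant '[[[0,0,0.006,0,0,0,-1],[0,0,0.010,0,0,0,-1],[0,0,0.014,0,0,0,-1],[0,0,0.014,0,0,0,-1]]]'|grep -E "tcp|contact";python3 -m pendant '[[[0.0005,0,0,0,0,0,-1],[0.0008,0,0,0,0,0,-1],[0.0008,0,0,0,0,0,-1]]]'|grep -E "tcp|contact"
```

```text
tcp_pos: [0.5338, -0.1995, 0.3343]
contact_force: [0.3, -0.4, -0.5]
tcp_pos: [0.5343, -0.2004, 0.322]
contact_force: [-0.1, -0.6, -0.8]
tcp_pos: [0.5343, -0.2013, 0.3223]
contact_force: [-0.4, 2.8, 0.2]
```

```bash
python3 -m pendant '[[[0.0005,0,0,0,0,0,-1],[0.0005,0,0,0,0,0,-1]]]'|grep -E "tcp|contact";python3 -m pendant '[[[0.0005,0,0,0,0,0,-1],[0.0005,0,0,0,0,0,-1]]]'|grep -E "tcp|contact"
```

```text
tcp_pos: [0.5343, -0.2017, 0.3223]
contact_force: [0.1, 2.2, -0.2]
tcp_pos: [0.5342, -0.2023, 0.3223]
contact_force: [-0.3, 2.3, 0.6]
```

```bash
python3 -m pendant '[[[-0.0004,0,0.003,0,0,0,-1],[-0.0004,0,0.005,0,0,0,-1],[-0.0004,0,0.005,0,0,0,-1]]]'|grep -E "tcp|contact";python3 -m pendant '[[[0,0,0.003,0,0,0,-1],[0,0,0.005,0,0,0,-1],[0,0,0.005,0,0,0,-1]]]'|grep -E "tcp|contact";python3 -m pendant '[[[0,0,0.003,0,0,0,-1],[0,0,0.005,0,0,0,-1],[0,0,0.005,0,0,0,-1]]]'|grep -E "tcp|contact"
```

```text
tcp_pos: [0.5343, -0.202, 0.3171]
contact_force: [0.7, 1.4, 1.3]
tcp_pos: [0.5348, -0.2021, 0.3132]
contact_force: [-0.3, 1.8, 6.5]
tcp_pos: [0.5349, -0.2021, 0.3079]
contact_force: [1.9, 0.3, 4.2]
```

```bash
python3 -m pendant '[[[0,0,0.003,0,0,0,-1],[0,0,0.006,0,0,0,-1],[0,0,0.006,0,0,0,-1]]]'|grep -E "tcp|contact";python3 -m pendant '[[[0.0003,0,0.003,0,0,0,-1],[0.0003,0,0.006,0,0,0,-1],[0.0003,0,0.006,0,0,0,-1]]]'|grep -E "tcp|contact"; python3 -m pendant '[[[0,0,0,0,0,0,-1],[0,0,0,0,0,0,-1]]]'|grep -E "tcp|contact"
```

```text
tcp_pos: [0.5346, -0.202, 0.3013]
contact_force: [1.4, 0.6, 1.0]
tcp_pos: [0.5345, -0.2021, 0.2953]
contact_force: [2.5, 2.1, 2.1]
tcp_pos: [0.5345, -0.2021, 0.2953]
contact_force: [2.7, 2.9, 1.9]
```

```bash
cat > edge.py <<'E'
from h import *
g=r.capture('wrist').mean(2)
print(g[225:320,305].astype(int))
E
python3 edge.py; python3 -m pendant '[[[0,0,0,0,0,0,-0.5],[0,0,0,0,0,0,0.2],[0,0,0,0,0,0,0.2],[0,0,0,0,0,0,0.2]]]';python3 edge.py
```

```text
[147 147 145 148 148 148 147 148 147 147 148 147 147 148 146 148 147 149
 145 146 149 146 148 147 149 145 149 146 146 148 148 153 142  56  38  38
  74 115 120 117 117 115 115 117 117 116 116 116 113 111 113 115 113 114
 111 110 112 117 112 108 110 113 117 111 110 115 115 117 118 113 107 109
 113 110  47  66  63  62  62  63  67  64  65  63  64  60  59  61  60  62
  62  63  63  68  69]
time_s: 19.55
tcp_pos: [0.5334, -0.2025, 0.2946]
eef_rot: [179.9, -0.0, -98.1]
contact_force: [0.2, -0.2, -0.7]
gripper_width: 0.0524
gripper_force: 0.0
[144 146 146 145 143 145 145 146 145 143 142 145 144 147 143 147 147 145
 144 144 144 145 145 144 145 146 144 146 145 144 144 146 149 146  85  43
  43  33 102 121 114 115 116 116 113 115 115 114 116 113 110 111 110 109
 112 116 113 111 110 108 111 112 113 107 112 113 111 113 112 111 114 115
 117 116 109 108 112 108 102  65  48  55  55  54  60  55  58  54  56  59
  62  63  65  63  66]
```

Run:
```python
from h import *
im=r.capture('wrist');b=r.capture('scene')[200:340,170:350]
save('c5',np.vstack([cv2.resize(b,None,fx=2,fy=2),cv2.resize(im[220:320,230:410],None,fx=2,fy=2)]))
g=im.mean(2);print(g[270:312,280].astype(int))
```

```text
[145 148 146 137 123 111 109 110 109 113 114 114 111 111 110 109 113 111
 111 110 110 115 114 114 114 114 113 115 115 111 107 107 108 114 126 136
 136 136 143 124  78  53]
```

View pics/c5.png

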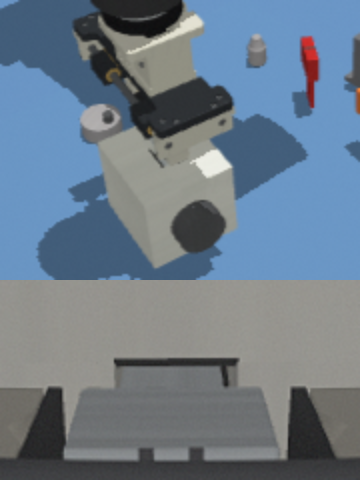

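```bash
python3 -m pendant '[[[0,0,0,0,0,0,-1],[0,0,0,0,0,0,-1],[0,0,0,0,0,0,-1]]]' 20|grep -E "tcp|contact|grip"; python3 -m pendant '[[[0,0,0.003,0,0,0,-1],[0,0,0.005,0,0,0,-1],[0,0,0.005,0,0,0,-1]]]'|grep -E "tcp|contact";python3 -m pendant '[[[0,0,0.003,0,0,0,-1],[0,0,0.005,0,0,0,-1],[0,0,0.005,0,0,0,-1]]]'|grep -E "tcp|contact"
```

```text
tcp_pos: [0.5342, -0.2023, 0.2952]
contact_force: [0.4, -0.9, -0.7]
gripper_width: 0.0435
gripper_force: 20.0
tcp_pos: [0.5344, -0.2023, 0.2902]
contact_force: [1.7, -1.1, 1.0]
tcp_pos: [0.5342, -0.2023, 0.2848]
contact_force: [2.8, -2.1, 0.5]
```

```bash
python3 -m pendant '[[[0.0003,0,0.0015,0,0,0,-1],[0.0003,0,0.002,0,0,0,-1],[0.0003,0,0.002,0,0,0,-1]]]'|grep -E "tcp|contact";python3 -m pendant '[[[0.0003,0,0.001,0,0,0,-1],[0.0003,0,0.001,0,0,0,-1]]]'|grep -E "tcp|contact";python3 -m pendant '[[[0.0003,0,0.001,0,0,0,-1],[0.0003,0,0.001,0,0,0,-1]]]'|grep -E "tcp|contact"
```

```text
tcp_pos: [0.5342, -0.2024, 0.2832]
contact_force: [1.0, -0.4, 2.9]
tcp_pos: [0.5341, -0.2026, 0.2822]
contact_force: [0.6, 2.6, 4.9]
tcp_pos: [0.5342, -0.2027, 0.2817]
contact_force: [0.4, 4.6, 9.8]
```

```bash
python3 -m pendant '[[[0,0,-0.0005,0,0,0,-1],[0,0,-0.0005,0,0,0,0.3],[0,0,-0.0005,0,0,0,1],[0,0,-0.0005,0,0,0,1],[0,0,-0.0005,0,0,0,1]]]'|grep -E "tcp|contact|grip"; python3 -m pendant '[[[0,0,0,0,0,0,1],[0,0,0,0,0,0,1],[0,0,-0.02,0,0,0,1],[0,0,-0.05,0,0,0,1]]]'|grep -E "tcp|contact|grip";python3 -m pendant '[[[0,0,-0.03,0,0,0,1],[-0.04,0,-0.07,0,0,0,1],[-0.08,0,-0.07,0,0,0,1],[-0.08,0,-0.07,0,0,0,1],[-0.08,0,-0.07,0,0,0,1]]]'|grep -E "tcp|contact|grip"
python3 - <<'E'
from h import *
cp=r.camera_params('wrist');im=r.capture('wrist');np.save('w6',im);np.save('w6cp',cp,allow_pickle=True);t=r.capture('top')
b=r.capture('scene')[160:340,200:430]
save('c6',np.vstack([cv2.resize(im[60:300,200:430],(690,330)),np.hstack([cv2.resize(b,(345,270)),cv2.resize(t[235:300,160:270],(345,270))])]))
E
```

```text
tcp_pos: [0.5337, -0.2032, 0.2813]
contact_force: [-0.8, 0.3, 1.2]
gripper_width: 0.0703
gripper_force: 0.0
tcp_pos: [0.5334, -0.2031, 0.3304]
contact_force: [1.7, 0.1, 0.3]
gripper_width: 0.0878
gripper_force: 0.0
tcp_pos: [0.5452, -0.123, 0.4019]
contact_force: [0.3, -0.6, -0.5]
gripper_width: 0.0874
gripper_force: 0.0
```

View pics/c6.png

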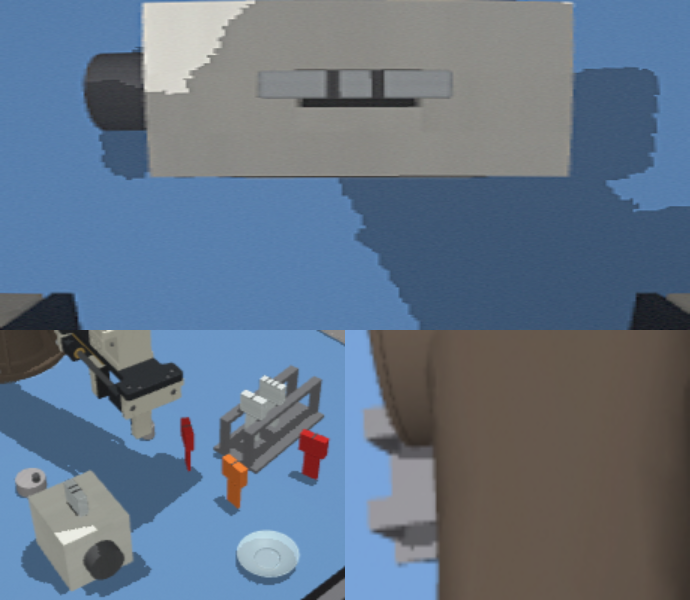

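The last view shows the mid leaf (two grooves) home in the slot with its head flat on the housing, and thin and thick hanging on the rack. I'll check numerically that it is seated and against the fixed face.

Run:
```python
from h import *
im=np.load('w6.npy');cp=np.load('w6cp.npy',allow_pickle=True).item();g=im.mean(2)
print(g[104:142,305].astype(int),g[104:142,320].astype(int));
C=None
hsv=cv2.cvtColor(im,cv2.COLOR_RGB2HSV)
m=((hsv[...,1]<60)&(g>90)).astype(np.uint8);m[:50]=0;m[200:]=0;m[:,:245]=0;m[:,395:]=0
c=max(cv2.findContours(m,0,2)[0],key=cv2.contourArea)
P=np.array([plane(cp,*p[0],.095,True)[:2] for p in c]);rc=cv2.minAreaRect((P*1e4).astype(np.float32));H=np.array(rc[0])/1e4;print(H,rc[1],rc[2])
yh=np.array([.139,.990]);xh=np.array([.99,-.139]);S=H-.005*yh
f=lambda u,v,z:[round(float((plane(cp,u,v,z,True)[:2]-S)@a*1e3),2) for a in(xh,yh)]
for v in range(108,140,2): print(v,'z95',f(315,v,.095),'z129',f(315,v,.129))
row=g[122];print(row[278:296].astype(int),row[342:360].astype(int))
```

```text
[138 135 138 136 136 140  92 119 133 135 136 135 137 137 138 136 133 133
 134 134 138 133 136 135 136 133 120  81  35  44  43  46  39  44 142 144
 139 139] [137 138 136 136 135 140 101 120 136 135 137 136 137 137 135 133 133 132
 136 136 133 137 136 137 136 134 117  79  37  44  42  44  38  51 145 140
 137 139]
[ 0.53434297 -0.20013197] (1002.088134765625, 1104.8319091796875) 82.12996673583984
108 z95 [3.04, -6.66] z129 [2.79, -4.61]
110 z95 [3.04, -5.12] z129 [2.79, -3.25]
112 z95 [3.04, -3.57] z129 [2.79, -1.89]
114 z95 [3.04, -2.03] z129 [2.79, -0.53]
116 z95 [3.04, -0.49] z129 [2.79, 0.83]
118 z95 [3.04, 1.05] z129 [2.79, 2.19]
120 z95 [3.04, 2.6] z129 [2.79, 3.55]
122 z95 [3.04, 4.14] z129 [2.79, 4.9]
124 z95 [3.04, 5.68] z129 [2.79, 6.26]
126 z95 [3.04, 7.22] z129 [2.79, 7.62]
128 z95 [3.04, 8.76] z129 [2.79, 8.97]
130 z95 [3.04, 10.3] z129 [2.79, 10.33]
132 z95 [3.04, 11.84] z129 [2.79, 11.69]
134 z95 [3.04, 13.38] z129 [2.79, 13.05]
136 z95 [3.04, 14.92] z129 [2.79, 14.4]
138 z95 [3.04, 16.46] z129 [2.79, 15.76]
[138 140 139 138 137 136 139 129 118 131 138 132 137 135 133 131 136 134] [134 136 135 135 133 134 135 132 114 134 135 138 135 137 133 137 136 137]
```

```bash
python3 -c "
from plant import r
print(r.get_state()['time_s'],r.close_job())"
```

```text
the job is handed in; nothing more can be done
22.85 None
```

The thin leaf went in loosely and is back on the rack; the middle leaf drags, so the gap is between 5 and 8 mm, and it is left fully home against the fixed face with the thick leaf unused (22.9 s, handed in).

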